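# Run the medal carriage to the photo lamp and stop it there

## Robot

A 6-joint arm with a two-finger parallel gripper is mounted at the origin on the work surface. World frame = base frame: x ahead of the robot, y to its left, z up, the work surface at z = 0. Lengths are in mm, angles in rad, forces in N, time in s.
With the tool pointing down it reaches from about 325 to 875 mm from the base axis. Payload 4.4 kg.
Tool frame: the origin (TCP) lies on the centre line of the jaws, within the pads' length; the fingertips stand ahead of it and the grasp point (between the pads) lies 6 mm ahead of it (ctrl.tcp_to_tips is the z of the fingertips in the tool frame, in mm); z points along the fingers, y is the line along which they close (so a half turn about z gives the same grasp; the last joint's range is limited). The gripper opens to 85 mm and grips with 20 to 120 N. Pads are 22 mm wide; open, the fingers measure 114 mm over their backs; the gripper's body (76 mm by 85 mm) begins 54 mm behind the grasp point. The pads swing forward as they close: fully open they stand 13 mm farther back than shut.
Start: joints at [1.143, 0.207, 1.542, -0, 1.393, -0.15], TCP at [157.145, 553.112, 256.282] pointing down, gripper open.
Joint ranges: [-2.73, 2.73], [-0.86, 2.22], [0.23, 2.46], [-1.11, 4.25], [0.08, 2.63], [-2.82, 2.82]. Speed limits (rad/s): [2.79, 2.79, 3.14, 3.14, 3.14, 3.14].

## Interface

Orientations are given as a 3x3 rotation matrix whose columns are the frame's x, y, z axes.
In Python, from plant import ctrl, sensors, optics gives the robot as it stands. Calls block until the motion is done:
- ctrl.move_ptp(position, orientation): joint-space move of the TCP to a pose.
- ctrl.move_l(position, rot=None, vel=150, threshold=None): straight line of the TCP; rot=None keeps the orientation; vel is the mean speed in mm/s. With threshold (N) it stops when the force on the tool has changed by that much, and returns True; else False.
- ctrl.set_joints(angles): joint-space move.
- ctrl.gripper_to(opening, force=None): finger opening in mm; force is the grip in N (None keeps the last); returns when the fingers have stopped.
- ctrl.hold(seconds).
- ctrl.solve_ik(position, orientation): joint angles nearest the present ones, or None.
- sensors.read_state(): the state.
- optics.grab_frame(name): name is "side" or "top"; returns (picture, depth): 420x560x3 uint8, red, green, blue; 420x560 float32, mm along the optical axis (not along the pixel's ray), 0 where there is no reading.
- optics.camera_params(name): a dict with "mtx" (3x3 intrinsics, pixels), "R" (3x3) and "t" (3): a world point X has camera coordinates R X + t. Camera axes: x right, y down, z forward; pixel columns grow to the right and rows downward; lengths in mm; the calibration is good to about 2 mm. A picture is of the moment at which its call begins. camera_params takes no time and is no camera call.
A pose or a line that the arm cannot do raises ctrl.MotionError and nothing moves.
- ctrl.finish_job(): hands the job in; it is judged then, once.
The state is a dict: "t": time; "q": joint angles; "qvel": joint speeds; "tau": joint torques, N m; "eef_pos": TCP position; "eef_rot": TCP orientation; "force": force on the tool from outside, world axes, zero at the start; "wrist_torque": the same for the moment, N m; "grip_width": finger opening in mm; "grasp_force": force on a finger pad.
Only numpy, scipy, OpenCV 4.12 (cv2) and the standard library are available. Lean on these libraries where they do the work, as an engineer would, in place of code of your own. Each camera call takes 0.05 s, during which the arm holds its last target. There are 200 camera calls.

## Task

Push the heavy, almost frictionless medal carriage along its rail by its rubber end buffers, gently and without knocks, and brake it so that its white line comes to rest at the red pointer of the photo lamp, never running it into an end stop. Leave it standing there by itself, released and no longer drifting (watch it for a few seconds), and do not touch the tray, the capsule, the lamp or the other things on the shelf.

Things in the scene. Friction and masses are not known exactly. Their poses are not given: they have to be found in the camera images.
- rail: Low aluminium guide rail, fixed. Origin: middle of its underside, on the shelf; its y axis is the travel direction. Base plate 700 mm long (y), 86 mm wide (x), 10 mm high, two steel rods on it up to 22 mm. A stop block at each end (31 mm high, 24 mm thick, 86 mm wide), inner face 310 mm from the middle; the carriage strikes one when its centre is 250 mm from the rail's middle.
- far_stop (a point): Top edge of the inner face of the dark stop block at the rail's +y end, above the rail's middle line, 31 mm above the shelf.
- carriage: Sliding carriage with tray, moves only along the rail's y, same axes. Origin: centre of its underside, 24 mm above the shelf. Block 120 mm long (y), 110 mm wide (x), 24 to 66 mm above the shelf. Moving mass nominally 2.4 kg (up to 40 % off), drag 0.12 N s/m, dry friction 0.001 N: let go, it coasts on (time constant some 20 s). At rest at first, near the -y end.
- rear_pad (a point): Middle of the outermost line of the black rubber buffer on the carriage's -y end wall, 70 mm from the carriage centre, 46 mm above the shelf. Half-round bar 14 mm high, 106 mm wide along x, 10 mm proud of the wall. Buffers are the only place to touch. Sprung: yields over 0.3 N, then 600 N/m, up to 7 mm; a bumped carriage flies back at some 0.7 of its speed. Over 15 N is a knock.
- front_pad (a point): The same on the carriage's +y end wall: middle of the outermost line of the other sprung rubber buffer, 70 mm from the carriage centre, 46 mm above the shelf.
- tray: Tray bolted on the carriage, same origin and axes: polished steel block with dark top and blue pad, carrying the gold-toned medal (58 mm) in its round clear capsule (68 mm, in a black seat of 72 mm; its top is 77 mm above the shelf). Not to be touched.
- white_line (a point): White line, 3 mm broad, across the tray's +x edge at the middle of its length (carriage y = 0); this point is on the upper edge, 66 mm above the shelf.
- lamp: Small black photo lamp with a red pointer, fixed beyond the rail, axes aligned with the rail. Origin on the shelf, 115 to 119 mm from the rail's middle line on its +x side; foot (60 mm round) and post (130 mm high) stand 36 mm from it along +y. The pointer is at the lamp's y = 0: the carriage belongs where carriage y = lamp y in the rail's frame, 60 to 140 mm short of striking the far stop.
- pointer_tip (a point): Tip of the red pointer, 66 mm above the shelf, 54 mm from the lamp's origin towards the rail (lamp -x), some 6 to 10 mm clear of the tray's edge: the white line is to stop at it.
- coin_box: Black plastic coin box 115 x 165 x 40 mm with its sliding lid drawn half off; bystander. Origin under its centre.
- dish: Blue ceramic coin dish, 104 mm across, 28 mm high; bystander. Origin under its centre.
- caliper: Brushed steel coin caliper, 170 mm long along its y, 7 mm high, lying between robot and rail; bystander. Origin under its beam.
- easel: Clear acrylic easel, 60 x 60 mm, 85 mm high, with a silver coin; bystander. Origin under its base.
Mind the look-alikes: they are no part of the job. Of the things that look like the lamp, take the one that is farthest from the robot's base at the start.

How it is judged:
By the outcome, as a careful person would: the job done as asked, in the order asked, and still so for the second after the job is handed in, with the robot touching nothing.
It also fails if it takes over 46 s, if anything falls off the work surface, if the arm or the gripper's body presses on something with over 40 N, if the wrist force passes 120 N, or if a joint passes its speed limit or range.

## Working session

There is one attempt and no reset: what is moved stays moved. The work goes in short steps, each a Python script; the robot and the scene stay as the last script left them, time stands still between calls to the robot, and variables do not carry over. Pictures are saved under pics/ and viewed, at most 10 in all, crops included, and the job is handed in when it is done.

```bash
ls; mkdir -p pics; python3 - <<'E'
from plant import ctrl,sensors,optics
import cv2,numpy as np
for n in("side","top"):
    p,d=optics.grab_frame(n); cv2.imwrite(f"pics/{n}0.png",p[:,:,::-1]); np.savez(f"pics/{n}0.npz",p=p,d=d)
    c=optics.camera_params(n); print(n,c, "pos",-c["R"].T@c["t"])
print(sensors.read_state()["t"],ctrl.tcp_to_tips)
E
```

```text
pics
side {'mtx': array([[417.89274899,   0.        , 279.13144215],
       [  0.        , 417.89274899, 212.8189151 ],
       [  0.        ,   0.        ,   1.        ]]), 'R': array([[ 0.99765248, -0.06706978, -0.01382635],
       [-0.05210374, -0.61242248, -0.78881171],
       [ 0.04443786,  0.78768036, -0.61447939]]), 't': array([-481.95175512,  157.80771282, 1128.7498481 ])} pos [ 438.88350799 -824.7735006   811.41045544]
top {'mtx': array([[386.47583103,   0.        , 281.09405272],
       [  0.        , 386.47583103, 207.27479833],
       [  0.        ,   0.        ,   1.        ]]), 'R': array([[ 0.01276694, -0.999905  , -0.00519507],
       [-0.99469235, -0.01216955, -0.1021716 ],
       [ 0.10209867,  0.00647192, -0.99475322]]), 't': array([ 85.63188023, 481.3143123 , 942.26587303])} pos [381.46230886  85.38285339 986.94353278]
0.1 25.0
```

View pics/side0.png

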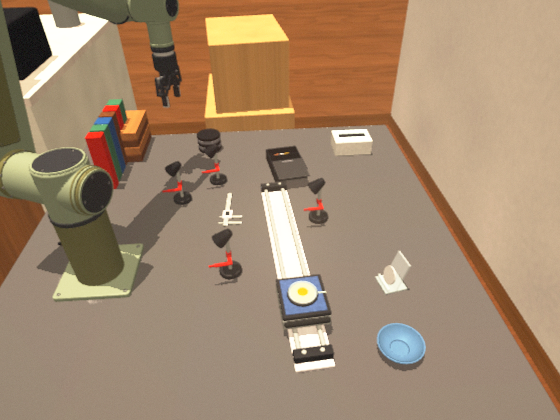

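View pics/top0.png

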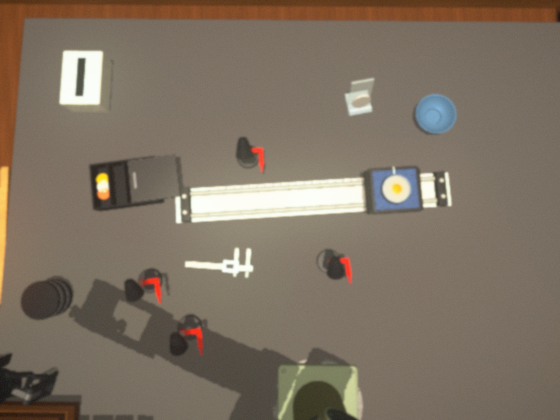

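```bash
cat > h.py <<'E'
import numpy as np,cv2
from plant import ctrl,sensors,optics
C={n:optics.camera_params(n) for n in("side","top")}
def ray(n,uv):
    c=C[n]; d=c["R"].T@np.linalg.inv(c["mtx"])@np.array([uv[0],uv[1],1.]); return -c["R"].T@c["t"],d
def onz(n,uv,z):
    o,d=ray(n,uv); return o+d*(z-o[2])/d[2]
def tri(a,b):
    (o1,d1),(o2,d2)=ray("side",a),ray("top",b)
    s=np.linalg.lstsq(np.c_[d1,-d2],o2-o1,rcond=None)[0]
    p,q=o1+s[0]*d1,o2+s[1]*d2; return (p+q)/2,np.linalg.norm(p-q)
def proj(n,X):
    c=C[n]; v=c["mtx"]@(c["R"]@X+c["t"]); return v[:2]/v[2]
def red(p):
    h=cv2.cvtColor(p,cv2.COLOR_RGB2HSV); return (((h[...,0]<8)|(h[...,0]>172))&(h[...,1]>150)&(h[...,2]>120)).astype(np.uint8)
E
python3 - <<'E'
from h import *
t=np.load("pics/top0.npz")["p"][:,:,::-1]; s=np.load("pics/side0.npz")["p"][:,:,::-1]
a=cv2.resize(t[130:230,170:460],(783,270),interpolation=cv2.INTER_CUBIC)
b=cv2.resize(np.rot90(s[165:375,245:340]),(693,313),interpolation=cv2.INTER_CUBIC)
o=np.zeros((590,783,3),np.uint8); o[:270]=a; o[275:588,:693]=b; cv2.imwrite("pics/crop1.png",o)
for n,p in(("top",t),("side",s)):
    k,l,st,ce=cv2.connectedComponentsWithStats(red(np.ascontiguousarray(p[:,:,::-1])))
    for i in range(1,k):
        if st[i,4]>15:
            ys,xs=np.where(l==i); print(n,st[i],ce[i].round(1),"left",(xs.min(),ys[xs==xs.min()].mean()),"bottom",(xs[ys==ys.max()].mean(),ys.max()))
E
```

```text
top [251 148  13  23 136] [259.1 155.7] left (np.int64(251), np.float64(149.0)) bottom (np.float64(261.5), np.int64(170))
top [339 258  13  25 143] [346.4 267.1] left (np.int64(339), np.float64(259.0)) bottom (np.float64(349.5), np.int64(282))
top [142 277  19  26 203] [153.9 285.8] left (np.int64(142), np.float64(282.4)) bottom (np.float64(159.5), np.int64(302))
top [180 328  23  26 204] [195.7 336. ] left (np.int64(180), np.float64(331.0)) bottom (np.float64(200.5), np.int64(353))
side [102 105  22  25 194] [114.7 113.1] left (np.int64(102), np.float64(110.0)) bottom (np.float64(120.5), np.int64(129))
side [ 85 131  34  58 818] [101.  153.7] left (np.int64(85), np.float64(137.5)) bottom (np.float64(114.0), np.int64(188))
side [202 163  18  10  67] [212.9 168.9] left (np.int64(202), np.float64(172.0)) bottom (np.float64(206.0), np.int64(172))
side [162 181  20  11  78] [174.7 187.9] left (np.int64(162), np.float64(191.0)) bottom (np.float64(168.0), np.int64(191))
side [304 199  20  12  85] [315.9 206.5] left (np.int64(304), np.float64(209.5)) bottom (np.float64(309.14285714285717), np.int64(210))
side [209 252  24  16 128] [223.9 261.5] left (np.int64(209), np.float64(266.0)) bottom (np.float64(209.0), np.int64(267))
```

View pics/crop1.png

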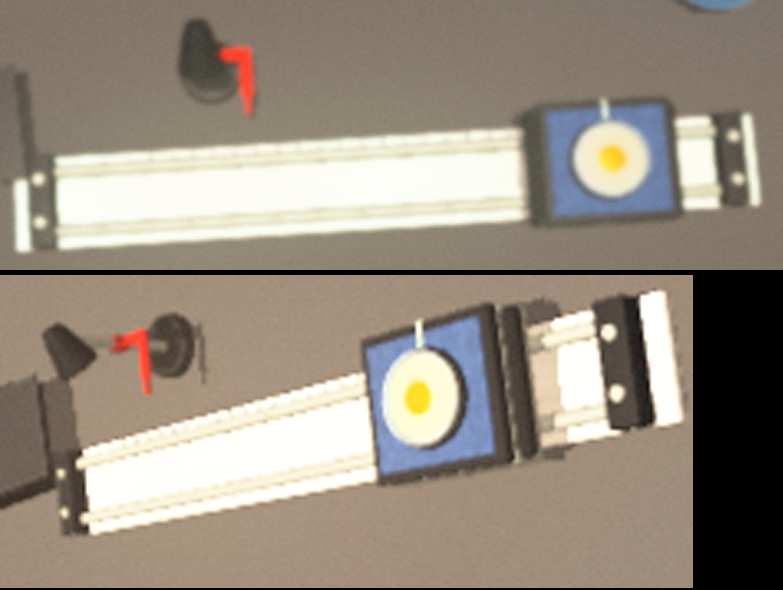

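The pictures show four red-pointer lamps in the top view: (250,155), (335,265), (150,285) and (190,335). Only (250,155) stands beyond the rail on its +x side, and it is also the one farthest from the base. The enlarged crop confirms this: its tip is at about (262,171) top and (303,210) side. The carriage's white line is at about (393,166) top and (325,291) side. I'll measure these next.

```bash
cat >> h.py <<'E'
def tip(p,z=66):   # pointer tip, top view: red bar's y from its lower part
    m=red(p)[140:180,235:285]; ys,xs=np.where(m); k=ys>=ys.max()-8
    return onz("top",(xs[k].mean()+235,ys[k].mean()+140),z)
def blue(p):
    h=cv2.cvtColor(p,cv2.COLOR_RGB2HSV); return ((h[...,0]>105)&(h[...,0]<125)&(h[...,1]>100)).astype(np.uint8)
def pad(p):
    m=blue(p); m[:, :150]=0; m[:150]=0; m[240:]=0
    c=max(cv2.findContours(m,cv2.RETR_EXTERNAL,cv2.CHAIN_APPROX_NONE)[0],key=cv2.contourArea); return cv2.minAreaRect(c)
def line(p):
    """white line above blue pad in top view: brightness-weighted column"""
    (cx,cy),_,_=pad(p); r0,c0=int(cy)-28,int(cx)-14
    g=p[r0:r0+16,c0:c0+24].min(2).astype(float); w=np.clip(g-np.median(g)-35,0,None); w[:3]=0 if w[:3].max()<1 else w[:3]
    ys,xs=np.mgrid[r0:r0+16,c0:c0+24]; return np.array([(w*xs).sum(),(w*ys).sum()])/w.sum(),w
E
python3 - <<'E'
from h import *
t=np.load("pics/top0.npz")["p"]; s=np.load("pics/side0.npz")["p"]
for nm,a,b in(("tip",(303.4,210),(262,171.3)),("line",(324.8,291.5),(393.4,166.3)),("near stop screw",(245+94-(332-275)/3.3,165+608/3.3),(170+733/2.7,130+134/2.7)),("far screw",(245+94-(472-275)/3.3,165+62/3.3),(170+38/2.7,130+179/2.7))):
    P,e=tri(a,b); print(nm,P.round(1),"gap",e.round(1))
print("tip mask",tip(t)); print("pad",pad(t))
l,w=line(t); print(l,onz("top",l,66)); print(w.astype(int))
# rail edges at z=10
E=[]
for lohi in(0,1):
    pts=[]
    for u in range(195,355,2):
        col=t[170:235,u].min(1).astype(float); i=np.where(col>170)[0]
        j=i[0] if lohi==0 else i[-1]; k=j-1 if lohi==0 else j+1
        f=(170-col[k])/(col[j]-col[k]); pts.append(onz("top",(u,170+k+f*(j-k)),10)[:2])
    pts=np.array(pts); pf=np.polyfit(pts[:,1],pts[:,0],1); print("edge x=a*y+b",pf,"sd",np.std(pts[:,0]-np.polyval(pf,pts[:,1])))
P=np.load("pics/top0.npz")["d"]
for lamp,(u,v) in{"1":(250,155),"2":(335,265),"3":(150,285),"4":(190,335)}.items(): print(lamp,np.linalg.norm(onz("top",(u,v),66)[:2]))
print(sensors.read_state()["eef_rot"])
E
```

```text
tip [563.8 138.7  65.4] gap 1.5
line [ 578.5 -178.3   68.2] gap 0.1
near stop screw [ 553.7 -307.4   33.5] gap 0.4
far screw [505.5 334.6  29.6] gap 2.2
tip mask [578.2916443  140.89569084  66.        ]Traceback (most recent call last):
  File "<stdin>", line 5, in <module>
  File "h.py", line 23, in pad
    c=max(cv2.findContours(m,cv2.RETR_EXTERNAL,cv2.CHAIN_APPROX_NONE)[0],key=cv2.contourArea); return cv2.minAreaRect(c)
ValueError: max() iterable argument is empty
```

```bash
sed -i 's/(h\[...,0\]>105)&(h\[...,0\]<125)&(h\[...,1\]>100)/(h[...,0]>100)\&(h[...,0]<130)\&(h[...,1]>80)/' h.py
python3 - <<'E'
from h import *
t=np.load("pics/top0.npz")["p"]
print(cv2.cvtColor(t,cv2.COLOR_RGB2HSV)[207,376:416:6])
print("pad",pad(t))
l,w=line(t); print(l,onz("top",l,66)); print(w.astype(int))
for lohi in(0,1):
    pts=[]
    for u in range(195,355,2):
        col=t[170:235,u].min(1).astype(float); i=np.where(col>170)[0]
        j=i[0] if lohi==0 else i[-1]; k=j-1 if lohi==0 else j+1
        f=(170-col[k])/(col[j]-col[k]); pts.append(onz("top",(u,170+k+f*(j-k)),10)[:2])
    pts=np.array(pts); pf=np.polyfit(pts[:,1],pts[:,0],1); print("edge x=a*y+b",pf,"sd",np.std(pts[:,0]-np.polyval(pf,pts[:,1])))
for lamp,(u,v) in{"1":(250,155),"2":(335,265),"3":(150,285),"4":(190,335)}.items(): print(lamp,np.linalg.norm(onz("top",(u,v),66)[:2]))
print(sensors.read_state()["eef_rot"])
E
```

```text
[[109  78 164]
 [109  86 164]
 [110  83 163]
 [110  83 165]
 [109  83 159]
 [112  72 152]
 [110  68 146]]
pad ((395.2517395019531, 189.02069091796875), (37.28742218017578, 41.024471282958984), 85.2363510131836)
[394.94721578 173.66241299] [ 560.88501764 -182.33396445   66.        ]
[[ 0  0  0  0  0  0  0  0  0  0  0  0  0  0  0  0  0  0  0  0  0  0  0  0]
 [ 0  0  0  0  0  0  0  0  0  0  0  0  0  0  0  0  0  0  0  0  0  0  0  0]
 [ 0  0  0  0  0  0  0  0  0  0  0  0  0  0  0  0  0  0  0  0  0  0  0  0]
 [ 0  0  0  0  0  0  0  0  0  0  0  0  0  0  0  0  0  0  0  0  0  0  0  0]
 [ 0  0  0  0  0  0  0  0  0  0  0  0  0  0  0  0  0  0  0  0  0  0  0  0]
 [ 0  0  0  0  0  0  0  0  0  0  0  0  0  0  0  0  0  0  0  0  0  0  0  0]
 [ 0  0  0  0  0  0  0  0  0  0  0  0 19  6  0  0  0  0  0  0  0  0  0  0]
 [ 0  0  0  0  0  0  0  0  0  0  0  2 31 19  0  0  0  0  0  0  0  0  0  0]
 [ 0  0  0  0  0  0  0  0  0  0  0  3 38 38  1  0  0  0  0  0  0  0  0  0]
 [ 0  0  0  0  0  0  0  0  0  0  0  9 49 55 11  0  0  0  0  0  0  0  0  0]
 [ 0  0  0  0  0  0  0  0  0  0  0 12 54 63 18  0  0  0  0  0  0  0  0  0]
 [ 0  0  0  0  0  0  0  0  0  0  0  3 50 62 19  0  0  0  0  0  0  0  0  0]
 [ 0  0  0  0  0  0  0  0  0  0  0  0 36 46 16  0  0  0  0  0  0  0  0  0]
 [ 0  0  0  0  0  0  0  0  0  0  0  0 21 34 21 10  3  0  0  0  0  0  0  0]
 [ 0  0  0  0  0  0  0  0  0  0  9 21 33 43 48 46 44 37 32 22  7  0  0  0]
 [ 0  0  0  0  0  0  0  0  7 28 42 49 53 56 62 56 53 54 51 52 41 25  4  0]]
edge x=a*y+b [-7.52993324e-02  5.53962255e+02] sd 0.3513794736247905
edge x=a*y+b [-7.52460442e-02  4.65630412e+02] sd 0.20528969837587904
1 625.8882728720013
2 342.7940562744565
3 490.95483706994384
4 346.6286797830113
[[-9.61937653e-01  2.73267613e-01 -8.73495657e-04]
 [ 2.73268825e-01  9.61935805e-01 -1.91201278e-03]
 [ 3.17755578e-04 -2.07793622e-03 -9.99997791e-01]]
```

```bash
cat >> h.py <<'E'
e=np.array([-.0751,.9972]); f=np.array([.9972,.0751]); N0=508.4
W=lambda s,n,z:np.r_[s*e+n*f,z]
R0=np.array([[e[0],f[0],0],[e[1],f[1],0],[0,0,-1.]]); R0[:,1]=np.cross([0,0,-1.],R0[:,0])
S=np.arange(-260,230,.5); NN=np.arange(43,53.,1)
MAP=np.array([[proj("top",W(s,N0+n,66)) for s in S] for n in NN]).astype(np.float32)
def carr():
    t=sensors.read_state()["t"]; p,_=optics.grab_frame("top"); return t,*where(p),p
def where(p):
    g=cv2.remap(p.min(2).astype(np.float32),MAP[...,0],MAP[...,1],cv2.INTER_LINEAR).mean(0)
    k=18; r=np.full(len(S),-99.); c=g[k:-k]; r[k:-k]=c-np.maximum(g[:-2*k],g[2*k:])-.5*abs(g[:-2*k]-g[2*k:])-np.clip(np.maximum(g[:-2*k],g[2*k:])-90,0,None)
    i=int(r.argmax()); j=slice(max(i-10,0),i+11); w=np.clip(g[j]-g[j].min()-.3*np.ptp(g[j]),0,None); return (w*S[j]).sum()/w.sum(),r[i]
def stip(p): return float(e@tip(p)[:2])
E
python3 - <<'E'
from h import *
p=np.load("pics/top0.npz")["p"]; print(where(p),stip(p),np.linalg.det(R0))
ys,xs=np.where(red(p)[140:180,235:285]); 
for y in range(ys.min(),ys.max()+1): print(y+140,xs[ys==y].min()+235,xs[ys==y].max()+235,end=" | ")
for Rm in(R0,np.c_[-R0[:,:2],R0[:,2]]):
    for s,z in((-309,160),(-309,61),(-240,61),(-100,126),(178,61),(98,126)):
        q=ctrl.solve_ik(W(s,N0,z),Rm); print(s,z,None if q is None else np.round(q,2))
E
```

```text
(np.float64(-221.26446588881873), np.float64(69.93578338623047)) 97.07148041897861 1.00004785
148 251 262 | 149 251 262 | 150 251 262 | 151 252 262 | 152 252 262 | 153 258 263 | 154 258 263 | 155 258 263 | 156 259 263 | 157 259 263 | 158 259 263 | 159 259 263 | 160 259 263 | 161 259 263 | 162 259 263 | 163 259 263 | 164 259 263 | 165 260 263 | 166 260 262 | 167 261 262 | 168 261 262 | 169 261 262 | 170 261 262 | -309 160 [-0.62  0.34  1.58 -0.    1.22 -0.69]
-309 61 [-0.62  0.47  1.63 -0.    1.04 -0.69]
-240 61 [-0.52  0.42  1.72 -0.    1.01 -0.59]
-100 126 [-0.29  0.24  1.8  -0.    1.11 -0.36]
178 61 [ 0.25  0.38  1.78 -0.    0.99  0.18]
98 126 [ 0.1   0.24  1.8  -0.    1.11  0.02]
-309 160 [-0.62  0.34  1.58 -0.    1.22  2.45]
-309 61 [-0.62  0.47  1.63 -0.    1.04  2.45]
-240 61 [-0.52  0.42  1.72 -0.    1.01  2.55]
-100 126 [-0.29  0.24  1.8  -0.    1.11  2.78]
178 61 None
98 126 None
```

```bash
python3 - <<'E'
from h import *
ctrl.gripper_to(0); print(sensors.read_state()["t"],ctrl.tcp_to_tips,sensors.read_state()["grip_width"])
ctrl.move_ptp(W(-307.5,N0,180),R0); print(sensors.read_state()["t"])
ctrl.move_l(W(-307.5,N0,36+ctrl.tcp_to_tips),vel=200)
st=sensors.read_state(); print(st["t"],st["eef_pos"],st["force"])
t,s,r,p=carr(); print(t,s,r)
q,_=optics.grab_frame("side")
o=np.zeros((560,640,3),np.uint8);o[:300]=cv2.resize(p[130:260,260:500][...,::-1],(640,300));o[300:,:480]=cv2.resize(q[230:360,220:460][...,::-1],(480,260));cv2.imwrite("pics/pre.png",o)
E
```

```text
0.8667 25.0 0.0944441182495827
4.0333
4.775 [ 530.97701059 -268.84433523   61.94412562] [0.65766104 0.25574781 0.11594827]
4.775 -221.22058618996505 73.33642578125
```

View pics/pre.png

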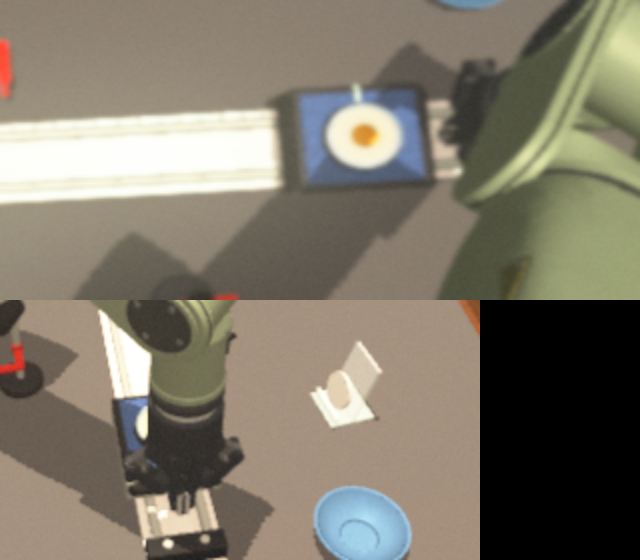

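The top crop shows the line clear at crop (357,92). The gripper is just behind the rear buffer at (470,105), and nothing else is near it. The clock stands still between scripts, so I'll push now and then measure.

```bash
python3 - <<'E'
from h import *
st=sensors.read_state(); z=st["eef_pos"][2]
ctrl.move_l(W(-307.5+75,N0,61),vel=18.7); print("end",sensors.read_state()["t"]-st["t"])
L=[carr()[:3]]
ctrl.move_l(W(-232.5,N0-8,128),vel=250); L.append(carr()[:3])
for l in L: print(np.round(l,2))
E
```

```text
end 4.1583000000000006
[   9.03 -117.87   80.27]
[   9.5  -104.33   61.83]
```

```bash
python3 - <<'E'
from h import *
ctrl.move_l(W(100,N0-12,128),vel=300); L=[carr()[:3]]
ctrl.move_l(W(100,N0-12,61),vel=200); L.append(carr()[:3]); ctrl.hold(.3); L.append(carr()[:3])
p=carr()[3]; cv2.imwrite("pics/front.png",cv2.resize(p[100:300,150:450][...,::-1],(780,520)))
for l in L: print(np.round(l,2))
print(sensors.read_state()["t"],sensors.read_state()["force"])
E
```

```text
[ 10.81 -68.65  71.51]
[ 11.34 -54.67  82.42]
[ 11.69 -46.05  63.46]
11.7917 [-0.02610256 -0.08431324  0.1105776 ]
```

View pics/front.png

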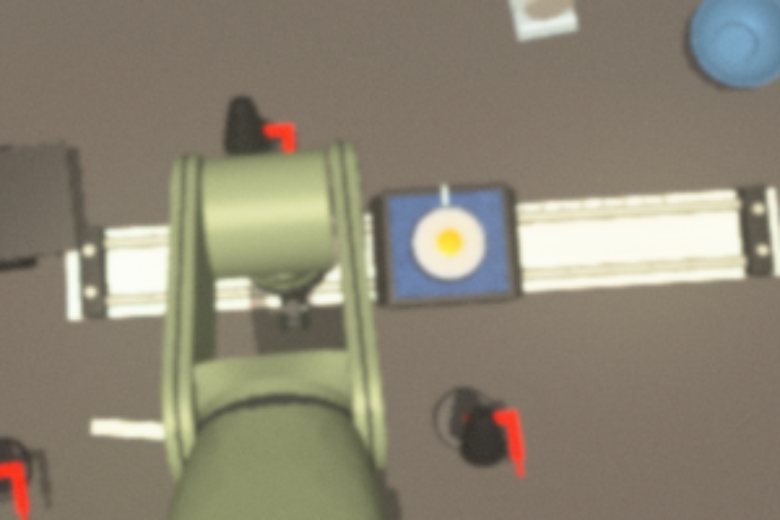

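The wrist is over the rail ahead of the carriage. The line is visible at crop (445,195), and the lamp pointer's tip is hidden under the wrist for now. Next I'll plan the brake with a 1-D bounce simulation over the uncertainties.

```bash
cat > sim.py <<'E'
import numpy as np
d=np.array([[9.03,-117.87],[9.5,-104.33],[10.81,-68.65],[11.34,-54.67],[11.69,-46.05]])
from scipy.optimize import least_squares
T0=11.79
def traj(p,t):  # s0,v0 at T0, tau 20, dry .42
    g=8.3; x=t-T0; return p[0]+(p[1]+g)*20*(1-np.exp(-x/20))-g*x
r=least_squares(lambda p:traj(p,d[:,0])-d[:,1],[-44,25]); print("s,v",r.x,r.fun.round(2))
def sim(hold,vm,s,v,off=81,tau=20,end=178.,start=100.,ex=0.):
    D=end-start;T=D/vm;dt=.002;n=0;vimp=0
    for i in range(int((hold+T+1)/dt)):
        t=i*dt-hold-ex; x=min(max(t/T,0),1); ts=start+D*(10*x**3-15*x**4+6*x**5); tv=D/T*30*x*x*(1-x)**2
        v-=np.sign(v)*min(abs(v),dt*(abs(v)/tau+.42)); s+=v*dt
        if s+off>=ts:
            s=ts-off
            if v>tv: vimp=max(vimp,v-tv); v=tv-.7*(v-tv)
    return s,v,vimp
if __name__=="__main__":
    rng=np.random.default_rng(0); P=[(rng.normal(0,.8),rng.normal(0,.5),rng.normal(81,1.5),rng.uniform(14,27),rng.uniform(0,.1)) for _ in range(12)]
    out=[]
    for vm in(8,9,10,11,12,13):
        for hold in np.arange(0,4,.4):
            o=np.array([sim(hold,vm,r.x[0]+a,r.x[1]+b,c,ta,ex=ex) for a,b,c,ta,ex in P]); tot=np.hypot(o[:,0]-97+(np.array([p[2] for p in P])-81),3*o[:,1]).max(); out.append((tot,vm,hold,abs(o[:,1]).max(),o[:,0].min(),o[:,0].max(),o[:,2].max()))
    for x in sorted(out)[:8]: print(np.round(x,2))
E
python3 sim.py
```

```text
s,v [-43.5936146   24.55799525] [-0.06  0.02  0.19 -0.14 -0.01]
[20.02  9.    0.    6.09 87.96 97.11 10.7 ]
[20.08  9.    0.4   4.59 80.97 98.22  9.4 ]
[21.75 10.    0.4   7.   87.31 97.34 11.98]
[25.17 11.    0.8   7.77 85.95 97.08 12.88]
[25.58  8.    0.    4.67 71.25 97.63  7.42]
[26.07 10.    0.    8.14 84.44 97.74 13.73]
[26.3  12.    1.2   8.31 83.7  98.48 13.57]
[ 29.22  11.     0.4    9.05  83.9  100.07  14.65]
```

```bash
python3 - <<'E'
from sim import *
for end,vm,hold in((178,8,0),(178,8.5,0),(178,7.5,0),(160,8,0),(160,8,.5),(160,7,0),(165,7.5,0),(165,8,0.3)):
    print(end,vm,hold,[tuple(np.round(sim(hold,vm,-43.6+a,24.5+b,c,ta,end=end),1)) for a,b,c,ta in((0,0,81,20),(1,.4,82.5,20),(-1,-.4,79.5,20),(0,0,81,14),(0,0,81,27))])
E
```

```text
s,v [-43.5936146   24.55799525] [-0.06  0.02  0.19 -0.14 -0.01]
178 8 0 [(np.float64(96.5), np.float64(0.0), np.float64(3.8)), (np.float64(89.7), np.float64(4.5), np.float64(5.5)), (np.float64(97.9), np.float64(-0.3), np.float64(3.9)), (np.float64(96.5), np.float64(0.6), np.float64(5.5)), (np.float64(93.2), np.float64(-4.1), np.float64(6.6))]
178 8.5 0 [(np.float64(96.3), np.float64(0.0), np.float64(5.1)), (np.float64(95.5), np.float64(0.0), np.float64(2.1)), (np.float64(94.9), np.float64(0.0), np.float64(7.9)), (np.float64(90.4), np.float64(-2.2), np.float64(8.5)), (np.float64(96.8), np.float64(0.0), np.float64(3.1))]
178 7.5 0 [(np.float64(81.2), np.float64(3.0), np.float64(6.2)), (np.float64(53.5), np.float64(0.5), np.float64(8.7)), (np.float64(94.2), np.float64(-1.3), np.float64(5.9)), (np.float64(97.0), np.float64(0.0), np.float64(1.8)), (np.float64(65.9), np.float64(1.6), np.float64(8.3))]
160 8 0 [(np.float64(74.9), np.float64(0.0), np.float64(9.3)), (np.float64(74.9), np.float64(-1.8), np.float64(7.0)), (np.float64(72.1), np.float64(-2.5), np.float64(11.2)), (np.float64(70.2)
[... 527 characters left out ...]
.0), np.float64(5.2)), (np.float64(78.2), np.float64(0.0), np.float64(4.6)), (np.float64(75.5), np.float64(-3.4), np.float64(6.3))]
165 7.5 0 [(np.float64(83.2), np.float64(-0.5), np.float64(4.0)), (np.float64(77.6), np.float64(-2.3), np.float64(6.3)), (np.float64(83.2), np.float64(-1.1), np.float64(5.9)), (np.float64(83.8), np.float64(-0.7), np.float64(6.0)), (np.float64(80.7), np.float64(-0.8), np.float64(5.8))]
165 8 0.3 [(np.float64(83.9), np.float64(0.0), np.float64(3.4)), (np.float64(77.4), np.float64(-2.2), np.float64(6.9)), (np.float64(83.3), np.float64(-1.4), np.float64(6.2)), (np.float64(82.0), np.float64(0.0), np.float64(6.8)), (np.float64(82.2), np.float64(0.0), np.float64(5.5))]
```

```bash
python3 - <<'E'
from h import *
ctrl.move_l(W(178,N0-12,61),vel=8.3)
st=sensors.read_state(); print(st["t"],st["eef_pos"],e@st["eef_pos"][:2],st["force"])
L=[carr()]; ctrl.hold(.5); L.append(carr())
for l in L: print(np.round(l[:3],2))
cv2.imwrite("pics/br.png",cv2.resize(L[-1][3][100:300,150:450][...,::-1],(780,520)))
E
```

```text
21.3417 [481.66142245 214.77592501  61.00589866] 178.0017795928164 [ 0.16344577  0.28910207 -0.6124236 ]
[21.34 95.52 82.24]
[21.89 95.52 82.25]
```

View pics/br.png

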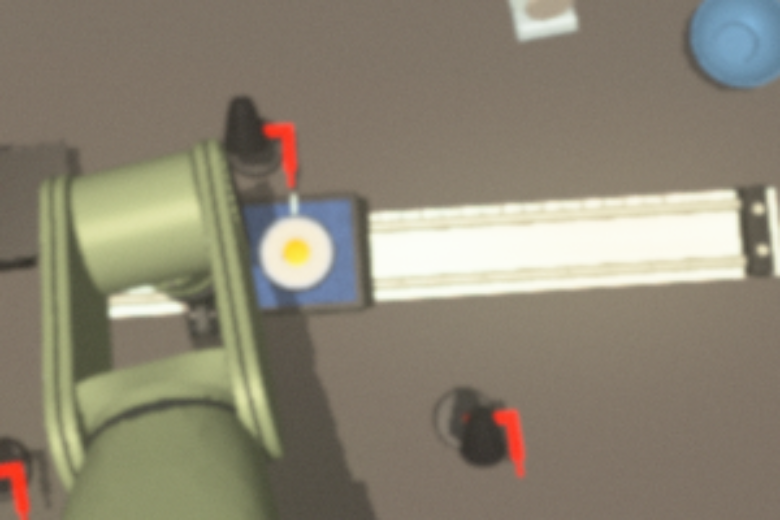

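```bash
python3 - <<'E'
from h import *
for k in range(1):
    t,s,r,p=carr(); q,_=optics.grab_frame("side"); np.savez("pics/br.npz",p=p,q=q); print(t,s)
S2=np.arange(80,115,.5)
def prof(im,n,a,b,red):
    im=im.astype(np.float32); ch=im[...,0]-im[...,1] if red else im.min(2)
    out=[]
    for nn in np.arange(a,b,2.):
        m=np.array([[proj(n,W(s,N0+nn,66)) for s in S2]]).astype(np.float32)
        g=cv2.remap(ch,m[...,0],m[...,1],cv2.INTER_LINEAR)[0]; i=g.argmax() if red else 20+g[20:50].argmax()
        j=slice(max(i-9,0),i+10); w=np.clip(g[j]-g[j].min()-.4*np.ptp(g[j]),0,None); out.append((round(nn),round((w*S2[j]).sum()/w.sum(),2),round(float(np.ptp(g[j])))))
    return out
for n,im in(("top",p),("side",q)): print(n,"line",prof(im,n,41,59,False)); print("tip",prof(im,n,59,85,True))
E
```

```text
21.9417 95.51232198991804
top line [(41, np.float64(95.61), 70), (43, np.float64(95.57), 71), (45, np.float64(95.53), 72), (47, np.float64(95.53), 82), (49, np.float64(95.51), 79), (51, np.float64(95.48), 79), (53, np.float64(95.42), 69), (55, np.float64(95.43), 51), (57, np.float64(95.67), 25)]
tip [(59, np.float64(98.89), 6), (61, np.float64(97.32), 28), (63, np.float64(97.13), 54), (65, np.float64(97.09), 86), (67, np.float64(97.01), 100), (69, np.float64(96.94), 103), (71, np.float64(96.96), 103), (73, np.float64(96.95), 86), (75, np.float64(96.95), 87), (77, np.float64(96.92), 82), (79, np.float64(96.89), 71), (81, np.float64(96.71), 48), (83, np.float64(96.19), 98)]
side line [(41, np.float64(97.74), 74), (43, np.float64(97.29), 72), (45, np.float64(97.3), 73), (47, np.float64(97.15), 55), (49, np.float64(97.11), 47), (51, np.float64(98.4), 50), (53, np.float64(98.82), 39), (55, np.float64(99.53), 41), (57, np.float64(100.54), 38)]
tip [(59, np.float64(84.99), 1), (61, np.float64(93.14), 6), (63, np.float64(97.72), 14), (65, np.float64(98.07), 46), (67, np.float64(98.3), 66), (69, np.float64(99.09), 57), (71, np.float64(99.37), 52), (73, np.float64(99.34), 56), (75, np.float64(99.45), 74), (77, np.float64(99.34), 69), (79, np.float64(99.16), 73), (81, np.float64(99.0), 54), (83, np.float64(98.74), 58)]
```

The picture shows the carriage at rest just short of the pointer: line at crop (294,203), tip at (292,188), about 1.5 mm apart. I'll release it and watch for drift.

```bash
python3 - <<'E'
from h import *
ctrl.move_l(W(193,N0-12,61),vel=40); print(np.round(carr()[:2],2))
ctrl.move_l(W(193,N0-12,128),vel=200); print(np.round(carr()[:2],2)); ctrl.hold(.8);print(np.round(carr()[:2],2))
E
```

```text
[22.57 95.5 ]
[23.1  95.49]
[23.95 95.5 ]
```

```bash
python3 - <<'E'
from h import *
ctrl.hold(2.0);c=carr();print(np.round(c[:2],2),stip(c[3])); print(ctrl.finish_job())
E
```

```text
[26.   95.51] 97.10738569228818
the job is handed in; nothing more can be done
None
```

The carriage is at rest and released, with its white line about 1.5 mm short of the red pointer tip; I saw no drift over the last 3.4 s after release, and handed it in at about 26 s.

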